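# Hold a shaft collar on the flat of a polishing spindle

### The job

Pinch the bare upright spindle and turn it until its set-screw flat squarely faces the hex key in the stand's guide post. Then pick up the loose steel collar, slide it over the spindle with its set screw on the flat, and finish still holding it there for the key: level, upright, the screw in line with the key at the key's height, and the screw's nose pressed against the flat. Do not let go of the collar at the end, and leave the buffing wheel, the dish and the door handle where they lie.

Things in the scene. Friction and masses are not known exactly. Their poses are not given: they have to be found in the camera images.
- stand: Fixed green stand carrying the spindle; place and yaw vary. Origin on the bench under the spindle axis, z up along it, x level towards the guide post. Base plate 215 x 85 x 18 mm (x -62 to +153 mm); round bearing housing 72 mm wide on the axis, 52 mm high; guide post 30 x 34 mm, 124 mm high, at x = 110 to 140 mm.
- key_tip (a point): Tip of the 6 mm hex key that sticks out of the guide post towards the spindle, 89 mm from the spindle axis and 105 mm above the bench. Axes as the stand's: x points away from the spindle. The key is fixed.
- spindle: Upright steel spindle, 25 mm diameter, top 143 mm above bench, last 7 mm tapered. Turns without stops, friction 0.04 N m, stays where left. Origin on its axis at bench level, z up, x through the flat. Above 72 mm one side is cut to a flat 8 mm from the axis, 19 mm wide: 20.5 mm thick across it, 25 across the round. Flange 36 mm wide at 52 to 58 mm. Starts 0.7 to 2.6 rad off the key.
- flat (a point): Point in the middle of the flat on the spindle, 8 mm from the axis, 105 mm above the bench; x points straight out of the flat (level), z up.
- collar: Steel ring, 0.16-0.26 kg, 46 mm outside, 29 mm bore, 26 mm high, flat on the bench. Origin at its underside's centre, z up the bore, x towards the radial set screw half-way up. Screw head 10 mm wide, out to 28 mm from the axis; its 7 mm wide nose stands 5 mm into the bore and passes only at the flat (about 0.25 rad). Centred, the nose has 1.5 mm play: push away from the key to press it on.
- collar_center (a point): Centre of the collar's bore, half-way up (13 mm above its underside); axes as the collar's.
- screw_nose (a point): Inner end of the set screw's nose, 9.5 mm from the bore axis, half-way up the collar; x points radially outward along the screw.
- buff: Bystander: loose grey buffing wheel lying flat, 94 mm diameter, 27 mm high; origin at the centre of its underside.
- dish: Bystander: loose open brass dish, 100 mm wide, 26 mm high; origin at the centre of its underside.
- handle: Bystander: loose brass door handle lying flat, 136 x 26 x 12 mm, long along its x; origin at the centre of its underside.
Not all that is in view belongs to the job. Leave any white look-alike of the stand alone.

How it is judged:
On the way, in this order (a step that is already met when the one before it is completed fails the run):
1. the spindle, pinched in the fingers, has been turned so that its flat faces the key (angle between the x axis of flat and the x axis of key_tip, either way round below 0.17 rad and x of flat in the frame of key_tip above -0.084 m and contact force between the fingers and spindle above 1 N and angular speed of spindle below 0.2 rad/s), for 0.2 s.
2. the collar is lifted clear of the bench in the fingers (height (world z) of collar above 0.03 m and contact force between the fingers and collar above 1 N), for 0.1 s.
At the end, for the whole second after the job is handed in: Fingers hold the collar (>2 N). Flat faces key within 0.17 rad; screw within 0.17 rad of it, 5 mm of key height, 4 mm of the flat's middle, nose on the flat (1 mm) with >1 N; collar upright (0.12 rad), still; bystanders within 30 mm (angle between the x axis of flat and the x axis of key_tip, either way round below 0.17 rad and x of flat in the frame of key_tip above -0.084 m and z of screw_nose in the frame of key_tip between -0.005 and 0.005 m and x of screw_nose in the frame of flat between -0.003 and 0.001 m and y of screw_nose in the frame of flat between -0.004 and 0.004 m and angle between the x axis of screw_nose and the x axis of flat, either way round below 0.17 rad and angle between collar_center's own z axis and vertical below 0.12 rad and contact force between collar and spindle above 1 N and contact force between the fingers and collar above 2 N and linear speed of collar below 0.02 m/s and distance of each of buff, dish, handle from where it was at the start of the episode below 0.03 m); the arm keeps its last pose, push and grip.
It fails at once if the buffing wheel is pushed away (distance of buff from where it was at the start of the episode above 0.03 m).
It fails at once if the brass dish is pushed away (distance of dish from where it was at the start of the episode above 0.03 m).
It fails at once if the brass door handle is pushed away (distance of handle from where it was at the start of the episode above 0.03 m).
It also fails if it takes over 72 s, if anything falls off the work surface, if the arm or the gripper's body presses on something with over 40 N, if the wrist force passes 120 N, or if a joint passes its speed limit or range.

### The arm

A 6-joint arm with a two-finger parallel gripper is mounted at the origin on the work surface. World frame = base frame: x ahead of the robot, y to its left, z up, the work surface at z = 0. Lengths are in m, angles in rad, forces in N, time in s.
With the tool pointing down it reaches from about 0.375 to 0.9 m from the base axis. Payload 3.1 kg.
Tool frame: the origin (TCP) lies midway between the tips of the shut fingers; the grasp point (between the pads) lies 19 mm behind it; z points along the fingers, y is the line along which they close (so a half turn about z gives the same grasp; the last joint's range is limited). The gripper opens to 85 mm and grips with 20 to 120 N. Pads are 22 mm wide; open, the fingers measure 114 mm over their backs; the gripper's body (76 mm by 85 mm) begins 54 mm behind the grasp point. The pads swing forward as they close: fully open they stand 13 mm farther back than shut.
Start: joints at [1.077, 0.527, 1.433, -0, 1.181, -0.178], TCP at [0.193, 0.594, 0.231] pointing down, gripper open.
Joint ranges: [-3.08, 3.08], [-0.75, 2.2], [0.22, 2.44], [-1.43, 4.57], [0, 2.65], [-2.85, 2.85]. Speed limits (rad/s): [2.79, 2.79, 3.14, 3.14, 3.14, 3.14].

### API

Orientations are given as a rotation vector (axis times angle).
In Python, from bench import r, eyes, ticket gives the robot as it stands.
- The arm moves only by the shell command python3 -m inch 'ROWS' [FORCE]. ROWS is JSON, a list that holds one entry, the list of rows, each a list of 5 numbers: the shift along the tool's x, y, z in mm, then the turn about the tool's z in degrees, then the opening in per cent of the stroke, from 0 (shut) to 100 (fully open). A call has 1 to 10 rows; each row is the pose to reach, as a shift and turn from the pose commanded when the call began, along the tool's axes at that moment; what a row does not reach only later rows make up. A row lasts 1/10 s, in which the tool goes at most 50 mm and 8.59 degrees, less where a joint would pass 70% of its speed; a pose out of reach is approached as far as the arm can. A call with a gripper value outside its range is refused whole. The fingers move at their own pace and stop on an object; FORCE is the grip in N (left out, the last holds). Time passes only in rows, so rows that repeat a pose let the fingers close. It gives the time, the measured TCP pose, the force, the opening and the grip force at its end, in the units of the state.
- r.sense(): the state, without advancing time (a new reading comes with each control period).
- eyes.read_camera(name): name is "scene" or "top" or "wrist"; returns (picture, depth): 420x560x3 uint8, red, green, blue; 420x560 float32, m along the optical axis (not along the pixel's ray), 0 where there is no reading.
- eyes.get_calibration(name): a dict with "camera_matrix" (3x3 intrinsics, pixels), "pose" (4x4, takes a point from camera to world coordinates). Camera axes: x right, y up, looking along -z (the intrinsics and any distortion apply to the point x, -y, -z); pixel columns grow to the right and rows downward; lengths in m; the calibration is good to about 2 mm. A picture is of the moment at which its call begins: read the wrist's pose just before it. get_calibration takes no time and is no camera call; for the wrist camera it gives the pose at the moment of the call.
- ticket.sign_off(): hands the job in; it is judged then, once.
The state is a dict: "time": time; "joint_positions": joint angles; "qd": joint speeds; "joint_efforts": joint torques, N m; "ee_pos": TCP position; "tcp_rot": TCP orientation; "wrist_force": force on the tool from outside, world axes, zero at the start; "wrist_torque": the same for the moment, N m; "gripper_width": finger opening in m; "grasp_force": force on a finger pad.
Only numpy, scipy, OpenCV 4.12 (cv2) and the standard library are available. Lean on these libraries where they do the work, as an engineer would, in place of code of your own. Each camera call takes 0.05 s, during which the arm holds its last target. There are 200 camera calls.

## Working session

There is one attempt and no reset: what is moved stays moved. The work goes in short steps, Python scripts to look and compute and a shell command to move; the robot and the scene stay as the last step left them, time stands still between calls to the robot, and variables do not carry over. Pictures are saved under pics/ and viewed, at most 10 in all, crops included, and the job is handed in when it is done.

```bash
mkdir -p pics; ls
cat > h.py <<'E'
import numpy as np, cv2
from bench import r, eyes, ticket
from scipy.spatial.transform import Rotation as R
def cloud(name):
    cal0=eyes.get_calibration(name); im,d=eyes.read_camera(name)
    K=np.array(cal0["camera_matrix"]);T=np.array(cal0["pose"])
    v,u=np.mgrid[:d.shape[0],:d.shape[1]]
    P=np.stack([(u-K[0,2])/K[0,0]*d,-(v-K[1,2])/K[1,1]*d,-d],-1)
    W=P@T[:3,:3].T+T[:3,3]; W[d==0]=np.nan
    return im,d,W,K,T,cal0
def save(n,im): cv2.imwrite("pics/"+n+".png",cv2.cvtColor(im,cv2.COLOR_RGB2BGR))
E
python3 - <<'E'
from h import *
for n in("scene","top"):
    im,d,W,K,T,c=cloud(n); save(n,im); np.savez("/tmp/"+n,im=im,W=W,K=K,T=T); print(n,c.keys(),K.tolist(),T[:3].round(3).tolist(),{k:v for k,v in c.items() if 'dist' in k})
s=r.sense();print(s["tcp_rot"],s["time"])
E
```

```text
pics
scene dict_keys(['camera_matrix', 'pose']) [[425.82586884067683, 0.0, 274.7748325466012], [0.0, 425.82586884067683, 210.60990478630345], [0.0, 0.0, 1.0]] [[0.025, -0.632, 0.775, 1.297], [1.0, 0.002, -0.031, -0.093], [0.018, 0.775, 0.632, 0.77]] {}
top dict_keys(['camera_matrix', 'pose']) [[396.1484095523464, 0.0, 281.5849453188802], [0.0, 396.1484095523464, 217.40861868630253], [0.0, 0.0, 1.0]] [[-0.024, 0.984, -0.178, 0.309], [-1.0, -0.021, 0.024, -0.029], [0.02, 0.179, 0.984, 0.992]] {}
[-4.92424553e-01 -3.10209851e+00  2.98768398e-03] 0.1
```

View pics/scene.png

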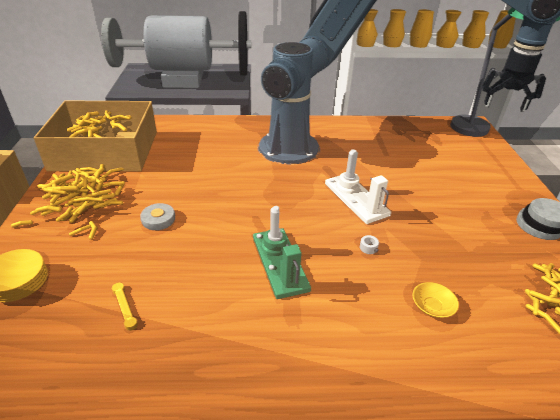

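View pics/top.png

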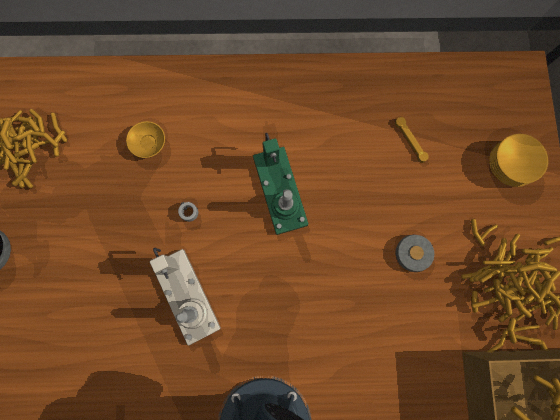

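Scene and top views both show the green stand: spindle at top px (286,197), post at (271,150). The white look-alike is at (185,297). The loose collar is at top px (188,212), the dish at (146,140), the buff at (416,253) and the handle at (411,140).
For the spindle, the candidates are green-stand (286,197) and white-stand (185,310), so I choose green. For the collar, the small ring at (188,212) is the only match; the buff (416,253) and the black-rimmed grey object at the left edge (0,250) are too large.

Run:
```python
from h import *
for n in("scene","top"):
    z=np.load(f"/tmp/{n}.npz");im,W=z["im"],z["W"]
    hsv=cv2.cvtColor(im,cv2.COLOR_RGB2HSV)
    g=((hsv[...,0]>60)&(hsv[...,0]<95)&(hsv[...,1]>100)&(W[...,0]>.3)).astype(np.uint8)
    P=W[g>0]
    a=P[(P[:,2]>.008)&(P[:,2]<.03)]; rc=cv2.minAreaRect((a[:,:2]*1000).astype(np.float32)); print(n,"base",rc)
    t=P[P[:,2]>.112]; rc=cv2.minAreaRect((t[:,:2]*1000).astype(np.float32));print("post",rc,len(t),t.mean(0))
    cx=a.mean(0)
    near=(np.linalg.norm(W[...,:2]-cx[:2],axis=-1)<.14)&(g==0)&(hsv[...,1]<60)
    q=W[near&(W[...,2]>.12)&(W[...,2]<.16)];print("spindle",len(q),np.median(q,0),q.max(0),q.min(0))
    # collar
    m=(hsv[...,1]<70)&(W[...,2]>.02)&(W[...,2]<.03)
    u,v=(370,245) if n=="scene" else (188,212)
    s=np.zeros_like(m);s[v-18:v+18,u-18:u+18]=1
    q=W[m&s];print("collar",len(q),q.mean(0),cv2.minEnclosingCircle((q[:,:2]*1000).astype(np.float32)))
    u,v=(370,243) if n=="scene" else (188,212); u2,v2=(275,225) if n=="scene" else (280,190)
    A=cv2.resize(im[v-25:v+25,u-25:u+25],(390,390),interpolation=cv2.INTER_CUBIC);B=cv2.resize(im[v2-45:v2+45,u2-45:u2+45],(390,390),interpolation=cv2.INTER_CUBIC)
    globals()[n]=np.hstack([A,B])
c=np.vstack([scene,top]);save("crop",cv2.resize(c,(600,600)))
```

```text
scene base ((562.4942626953125, -50.469337463378906), (205.7886199951172, 81.08724975585938), 15.46092700958252)
post ((637.75390625, -28.618276596069336), (25.458106994628906, 31.681201934814453), 16.46209716796875) 119 [ 0.63900727 -0.0301213   0.12389171]
spindle 95 [ 0.52463219 -0.0622714   0.13718043] [ 0.53149472 -0.05473209  0.14548975] [ 0.51074981 -0.07149994  0.12000735]
collar 148 [0.50951902 0.18161605 0.02503661] ((507.7364807128906, 181.82872009277344), 24.214618682861328)
top base ((558.3173828125, -49.52369689941406), (214.2206573486328, 82.84577941894531), 15.270112037658691)
post ((634.7195434570312, -28.046058654785156), (29.31971549987793, 33.41508865356445), 17.112764358520508) 183 [ 0.63310567 -0.02878602  0.12291797]
spindle 96 [ 0.51203152 -0.06226499  0.1405113 ] [ 0.52572773 -0.05347481  0.1459793 ] [ 0.50269577 -0.07164295  0.12188688]
collar 165 [0.50567538 0.181411   0.02521143] ((505.7345275878906, 181.78305053710938), 22.71565055847168)
```

View pics/crop.png

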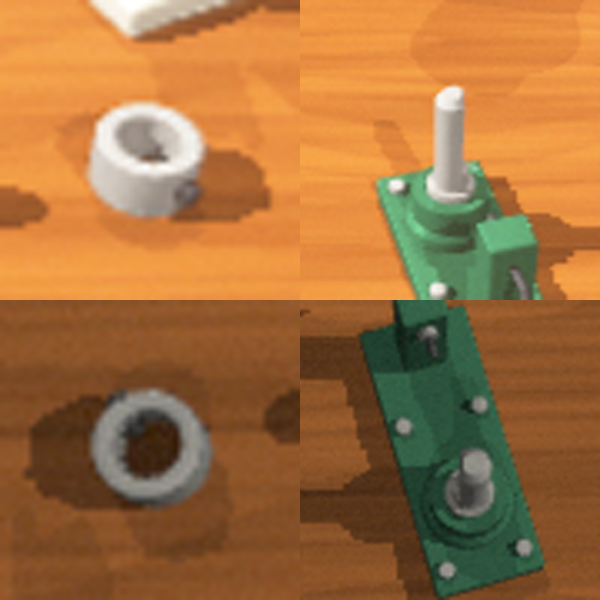

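The crops confirm the choice: a steel collar with its screw at the scene's lower right (185,190) and the top's upper left (115,397), plus the green stand with a bare spindle. The flat can't be made out here, so I'll look with the wrist camera.

```bash
cat >> h.py <<'E'
def shift(target, yaw_y=None):
    "tool-axes shift (mm) to put TCP at target, turn in deg about tool z to set tool-y yaw (mod pi options)"
    s=r.sense(); Rm=R.from_rotvec(s["tcp_rot"]).as_matrix()
    d=Rm.T@(np.array(target)-s["ee_pos"])*1000
    y=np.arctan2(Rm[1,1],Rm[0,1]); out=[d.round(1).tolist(),"tcp",np.round(s["ee_pos"],4).tolist(),"yawy",round(y,3),"tool z",Rm[:,2].round(3).tolist()]
    if yaw_y is not None: 
        t=np.degrees((y-yaw_y+np.pi/2)%np.pi-np.pi/2); out+=["turn",round(t,1)]
    out+=["q6",round(s["joint_positions"][5],2)]
    return out
E
python3 - <<'E'
from h import *
c=np.array(eyes.get_calibration("wrist")["pose"]);s=r.sense()
T=np.eye(4);T[:3,:3]=R.from_rotvec(s["tcp_rot"]).as_matrix();T[:3,3]=s["ee_pos"]
print((np.linalg.inv(T)@c).round(3)); print(eyes.get_calibration("wrist")["camera_matrix"])
print(shift([.516,-.062,.27]))
E
```

```text
[[-0.001  0.952  0.307  0.077]
 [ 1.     0.001 -0.001 -0.001]
 [-0.001  0.307 -0.952 -0.142]
 [ 0.     0.     0.     1.   ]]
[[351.04399205   0.         282.20094508]
 [  0.         351.04399205 206.18230826]
 [  0.           0.           1.        ]]
[[-510.0, -523.6, -38.7], 'tcp', [0.1932, 0.5937, 0.2304], 'yawy', np.float64(1.256), 'tool z', [-0.001, -0.002, -1.0], 'q6', np.float64(-0.18)]
```

```bash
python3 -m inch '[[[0,0,-40,0,100],[-250,-257,-40,0,100],[-250,-257,-40,0,100],[-250,-257,-40,0,100],[-250,-257,-40,0,100],[-510,-523,-40,0,100],[-510,-523,-40,0,100],[-510,-523,-40,0,100],[-510,-523,-40,0,100],[-510,-523,-40,0,100]]]' 40
python3 -m inch '[[[0,0,0,0,100],[0,0,0,0,100],[0,0,0,0,100],[0,0,0,0,100],[0,0,0,0,100]]]'
python3 - <<'E'
from h import *
print(shift([.516,-.062,.27]))
E
```

```text
time: 1.1
ee_pos: [0.3926, 0.1887, 0.2712]
tcp_rot: [-0.492, -3.103, -0.0]
wrist_force: [0.9, 1.0, -0.2]
gripper_width: 0.0853
grasp_force: 0.0
time: 1.6
ee_pos: [0.3915, 0.1919, 0.2712]
tcp_rot: [-0.488, -3.103, -0.0]
wrist_force: [-0.6, 0.1, 0.1]
gripper_width: 0.0853
grasp_force: 0.0
[[-196.4, -203.4, 1.2], 'tcp', [0.3915, 0.1919, 0.2712], 'yawy', np.float64(1.259), 'tool z', [-0.0, 0.0, -1.0], 'q6', np.float64(-1.06)]
```

```bash
python3 -m inch '[[[-196,-203,0,0,100],[-196,-203,0,0,100],[-196,-203,0,0,100],[-196,-203,0,0,100],[-196,-203,0,0,100],[-196,-203,0,0,100],[-196,-203,0,0,100],[-196,-203,0,0,100],[-196,-203,0,0,100],[-196,-203,0,0,100]]]'
python3 - <<'E'
from h import *
im,d,W,K,T,c=cloud("wrist"); np.savez("/tmp/w1",im=im,W=W,K=K,T=T)
print(shift([.516,-.062,.27]))
q=W[(W[...,2]>.141)&(W[...,2]<.146)];print(len(q),q.mean(0),q.min(0),q.max(0))
p=(np.array([.516,-.062,.143,1])@np.linalg.inv(T).T);u=int(K[0,2]+K[0,0]*p[0]/-p[2]);v=int(K[1,2]+K[1,1]*p[1]/p[2]);print(u,v)
c=im[max(0,v-75):v+75,max(0,u-75):u+75];save("w1",np.hstack([cv2.resize(c,(400,400),interpolation=cv2.INTER_CUBIC),cv2.resize(im,(400,400))]))
E
```

```text
time: 2.6
ee_pos: [0.5151, -0.0614, 0.2713]
tcp_rot: [-0.489, -3.103, -0.0]
wrist_force: [-0.0, -1.1, 0.3]
gripper_width: 0.0853
grasp_force: 0.0
[[-0.8, -0.2, 1.4], 'tcp', [0.5153, -0.0616, 0.2714], 'yawy', np.float64(1.258), 'tool z', [-0.0, 0.0, -1.0], 'q6', np.float64(-1.59)]
314 [ 0.51698136 -0.06231423  0.14242597] [ 0.50846023 -0.0706465   0.14100383] [ 0.52584833 -0.05479031  0.14412047]
282 195
```

View pics/w1.png

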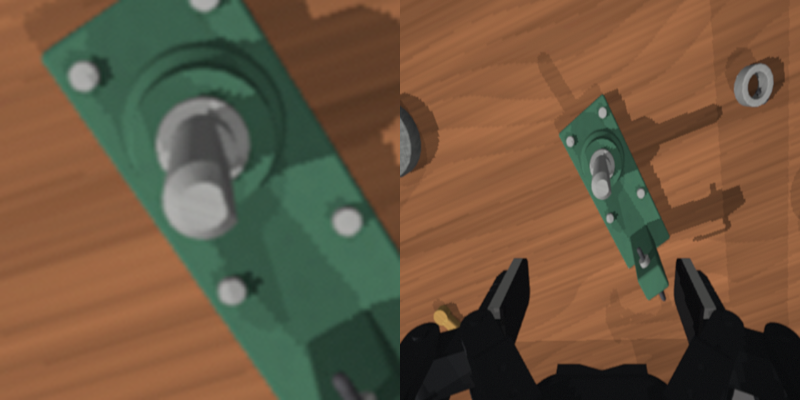

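The wrist view shows the spindle top at crop (195,205), which looks cut off on its lower right. Next I'll fit the shaft points.

Run:
```python
from h import *
z=np.load("/tmp/w1.npz");im,W=z["im"],z["W"]
near=np.hypot(W[...,0]-.516,W[...,1]+.062)<.03
for lo,hi in((.139,.146),(.08,.136)):
    m=near&(W[...,2]>lo)&(W[...,2]<hi)
    q=W[m][:,:2]*1000
    th=np.degrees(np.arctan2(q[:,1]+62,q[:,0]-516));rr=np.hypot(q[:,0]-516,q[:,1]+62)
    print(lo,len(q))
    for a in range(-180,180,20):
        k=(th>=a)&(th<a+20)
        if k.sum()>2: print(a+10,k.sum(),np.percentile(rr[k],[50,95]).round(1))
m=(near&(W[...,2]>.139)&(W[...,2]<.147)).astype(np.uint8)
ys,xs=np.where(m);print(xs.min(),xs.max(),ys.min(),ys.max())
print("\n".join("".join(".#"[v] for v in row[xs.min():xs.max()+1]) for row in m[ys.min():ys.max()+1]))
T=z["T"];print(T[:3,3])
m=np.isfinite(W[...,2])&(W[...,2]>.118)&(np.hypot(W[...,0]-.636,W[...,1]+.028)<.03);P=W[m]; print("post",cv2.minAreaRect((P[:,:2]*1000).astype(np.float32)))
hsv=cv2.cvtColor(im,cv2.COLOR_RGB2HSV); g=(hsv[...,0]>60)&(hsv[...,0]<95)&(hsv[...,1]>60)&(W[...,2]>.008)&(W[...,2]<.03)&(np.hypot(W[...,0]-.56,W[...,1]+.05)<.13)
P=W[g];print("base",cv2.minAreaRect((P[:,:2]*1000).astype(np.float32)))
```

```text
0.139 415
-170 27 [6.8 8.9]
-150 17 [6.8 8.2]
-130 20 [6.4 8.5]
-110 22 [6.3 8.5]
-90 24 [6.1 9.6]
-70 24 [7.2 9.9]
-50 29 [ 7.3 11. ]
-30 26 [ 6.8 10.2]
-10 23 [ 7.8 10.4]
10 28 [ 7.  10.7]
30 33 [ 7.  11.2]
50 24 [6.8 9.7]
70 17 [6.2 7.9]
90 12 [5.3 7. ]
110 19 [6.1 7.7]
130 23 [6.8 8.9]
150 25 [6.6 8.4]
170 22 [6.2 8.2]
0.08 342
-170 55 [10.9 11.1]
-150 41 [10.9 11.1]
-130 26 [11.2 11.4]
-110 6 [11.3 11.7]
-90 3 [11.7 12.2]
30 7 [13.3 13.8]
50 18 [10.9 12.4]
70 13 [8.7 9.2]
90 11 [8.2 8.3]
110 10 [8.7 9.3]
130 29 [11.2 11.5]
150 64 [11.1 11.4]
170 57 [10.9 11.1]
271 293 183 207
..............#........
........#..............
....#.#.#.########.....
.....############......
.....##############....
....###############....
...#################...
..##################...
..##################...
.######.############...
#####################..
.####################..
.#####################.
.#####################.
.#####################.
#######################
#.#####################
.######################
.##########.###########
..#####################
..#.###################
...###################.
....##############.##..
......#############....
.....##.#.######.......
[ 0.44148904 -0.038431    0.41341657]
post ((637.5721435546875, -29.227937698364258), (30.524513244628906, 34.0598258972168), 15.607932090759277)
base ((559.94384765625, -50.21253204345703), (211.93580627441406, 82.96442413330078), 15.111946105957031)
```

Run:
```python
from h import *
from scipy.optimize import least_squares
z=np.load("/tmp/w1.npz");W=z["W"]
m=(np.hypot(W[...,0]-.516,W[...,1]+.062)<.03)&(W[...,2]>.08)&(W[...,2]<.134)
q=W[m][:,:2]*1000;th=np.degrees(np.arctan2(q[:,1]+62,q[:,0]-516))
c=q[(th>130)|(th<-80)];f=q[(th>63)&(th<117)]
s=least_squares(lambda p:np.hypot(c[:,0]-p[0],c[:,1]-p[1])-12.5,[516,-62],loss="soft_l1");print("axis",s.x,np.abs(s.fun).mean())
vx,vy,x0,y0=cv2.fitLine(f.astype(np.float32),cv2.DIST_HUBER,0,.01,.01).ravel()
print("flat normal deg",np.degrees(np.arctan2(vx,-vy)),"dist",(-vy*(x0-s.x[0])+vx*(y0-s.x[1])),len(f))
a=s.x/1000
for yy in (90,): print(shift([a[0],a[1],.105],np.radians(yy)))
```

```text
axis [517.65860426 -61.86032214] 0.10837113219359924
flat normal deg 89.73052 dist 8.009835254457506 26
[[-2.4, 0.4, 166.4], 'tcp', [0.5153, -0.0616, 0.2714], 'yawy', np.float64(1.258), 'tool z', [-0.0, 0.0, -1.0], 'turn', np.float64(-17.9), 'q6', np.float64(-1.59)]
```

The axis is at (517.7, -61.9) mm. The flat faces 89.7° and the key 15.3°, so the spindle needs a tool turn of +74.4°. I'll descend and pinch across the flat.

```bash
python3 -m inch '[[[-3,-1.6,0,-8,100],[-3,-1.6,0,-18,100],[-3,-1.6,30,-18,100],[-3,-1.6,70,-18,100],[-3,-1.6,110,-18,100],[-3,-1.6,140,-18,100],[-3,-1.6,160,-18,100],[-3,-1.6,171,-18,100],[-3,-1.6,171,-18,100],[-3,-1.6,171,-18,100]]]' 40
python3 -m inch '[[[0,0,0,0,30],[0,0,0,0,15],[0,0,0,0,0],[0,0,0,0,0],[0,0,0,0,0],[0,0,0,0,0],[0,0,0,0,0],[0,0,0,0,0]]]' 40;  python3 - <<'E'
from h import *
print(shift([.5177,-.0641,.1],np.radians(89.7)))
E
```

```text
time: 3.65
ee_pos: [0.5188, -0.0654, 0.101]
tcp_rot: [-0.0, 3.14, -0.001]
wrist_force: [-0.1, -0.0, 0.4]
gripper_width: 0.0853
grasp_force: 0.0
time: 4.45
ee_pos: [0.5183, -0.0634, 0.101]
tcp_rot: [0.003, 3.141, 0.005]
wrist_force: [1.4, 8.3, 5.5]
gripper_width: 0.0195
grasp_force: 40.3
[[0.6, -0.7, 1.0], 'tcp', [0.5183, -0.0634, 0.101], 'yawy', np.float64(1.569), 'tool z', [0.001, 0.003, -1.0], 'turn', np.float64(0.2), 'q6', np.float64(-1.91)]
```

```bash
python3 -m inch '[[[0,1.5,0,0,0],[0.5,1.5,0,8,0],[0.8,1.6,0,16,0],[1.2,1.8,0,24,0],[1.5,2.0,0,32,0],[1.8,2.2,0,40,0],[2,2.4,0,48,0],[2.2,2.6,0,56,0],[2.3,2.9,0,64,0],[2.4,3.2,0,72,0]]]' 40
python3 -m inch '[[[0,0,0,2,0],[0,0,0,2.4,0],[0,0,0,2.4,0],[0,0,0,2.4,0],[0,0,0,2.4,0],[0,0,0,2.4,0],[0,0,0,2.4,0]]]'
python3 - <<'E'
from h import *
print(shift([.5177,-.0641,.1],np.radians(15.3)))
E
```

```text
time: 5.45
ee_pos: [0.5148, -0.0639, 0.1011]
tcp_rot: [1.853, 2.537, -0.005]
wrist_force: [-6.0, -6.3, 7.5]
gripper_width: 0.0195
grasp_force: 38.7
time: 6.15
ee_pos: [0.5147, -0.0639, 0.101]
tcp_rot: [-1.899, -2.503, 0.005]
wrist_force: [-5.5, -5.1, 7.2]
gripper_width: 0.0201
grasp_force: 38.8
[[-1.0, 2.8, 1.0], 'tcp', [0.5147, -0.0639, 0.101], 'yawy', np.float64(0.273), 'tool z', [-0.002, -0.002, -1.0], 'turn', np.float64(0.3), 'q6', np.float64(-0.61)]
```

Pinched on the flat (20 mm) and turned to 15.6°, with the speed settled. I'll release, lift and move over the collar.

```bash
python3 -m inch '[[[0,0,0,0,50],[0,0,0,0,100],[0,0,0,0,100],[0,0,0,0,100],[0,0,-40,0,100],[0,0,-80,0,100],[0,0,-100,0,100],[48,12,-100,0,100],[96,24,-100,8,100],[144,36,-100,16,100]]]' 40
python3 -m inch '[[[48,12,0,8,100],[95,23,0,16,100],[95,23,0,24,100],[95,23,0,32,100],[95,23,0,40,100],[95,23,0,45,100],[95,23,0,45,100],[95,23,0,45,100]]]'
python3 - <<'E'
from h import *
im,d,W,K,T,c=cloud("wrist"); np.savez("/tmp/w2",im=im,W=W,K=K,T=T)
m=(np.hypot(W[...,0]-.507,W[...,1]-.182)<.05)&(W[...,2]>.022)&(W[...,2]<.03); q=W[m][:,:2]*1000
c0,rad=cv2.minEnclosingCircle(q.astype(np.float32));print(c0,rad,len(q),shift([c0[0]/1000,c0[1]/1000,.02]))
p=(np.array([c0[0]/1000,c0[1]/1000,.02,1])@np.linalg.inv(T).T);u=int(K[0,2]+K[0,0]*p[0]/-p[2]);v=int(K[1,2]+K[1,1]*p[1]/p[2]);print(u,v)
save("w2",cv2.resize(im[max(0,v-60):v+60,u-60:u+60],(480,480),interpolation=cv2.INTER_CUBIC))
# screw: points outside r=23.8 at mid height
for cx,cy in(c0,):
    e=(np.hypot(W[...,0]*1000-cx,W[...,1]*1000-cy))
    k=(e>24.5)&(e<30)&(W[...,2]>.007)&(W[...,2]<.021);P=W[k]*1000;print("screw",len(P),np.degrees(np.arctan2(P[:,1]-cy,P[:,0]-cx)).round())
    k=(e<13)&(W[...,2]>.007)&(W[...,2]<.021);P=W[k]*1000;print("nose",len(P),np.degrees(np.arctan2(P[:,1]-cy,P[:,0]-cx)).round())
E
```

```text
time: 7.15
ee_pos: [0.5123, 0.0791, 0.2006]
tcp_rot: [2.219, 2.224, 0.001]
wrist_force: [0.6, -0.7, 0.0]
gripper_width: 0.0855
grasp_force: 0.0
time: 7.95
ee_pos: [0.5344, 0.173, 0.2002]
tcp_rot: [-2.896, -1.218, 0.0]
wrist_force: [-0.4, -0.6, 1.0]
gripper_width: 0.0855
grasp_force: 0.0
(508.50146484375, 181.51263427734375) 22.933271408081055 1087 [[-12.0, -24.5, 180.2], 'tcp', [0.5344, 0.1729, 0.2002], 'yawy', np.float64(-0.775), 'tool z', [-0.0, 0.0, -1.0], 'q6', np.float64(0.89)]
255 193
screw 55 [44. 42. 40. 38. 36. 34. 32. 46. 43. 41. 39. 37. 36. 34. 32. 30. 28. 26.
 46. 43. 41. 39. 37. 35. 33. 31. 29. 28. 26. 46. 43. 41. 39. 37. 35. 33.
 31. 29. 27. 25. 45. 43. 41. 39. 37. 34. 32. 30. 28. 26. 24. 32. 30. 28.
 26.]
nose 19 [53. 47. 42. 37. 32. 28. 23. 54. 48. 42. 36. 31. 26. 21. 16. 36. 30. 24.
 19.]
```

View pics/w2.png

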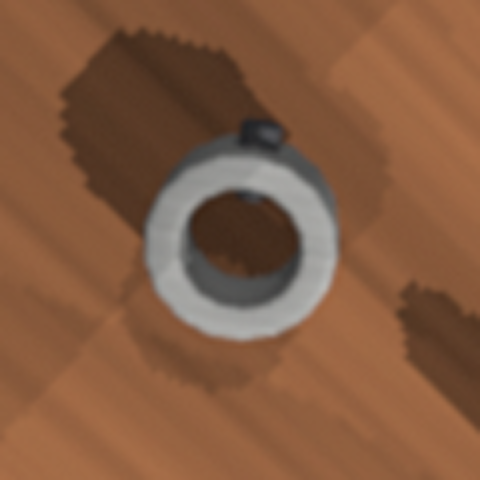

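The crop shows the collar centred at (242,245), the screw head at (262,133) and the nose at (252,195). The screw's yaw is about 35.2° and the centre is at (508.5, 181.5) mm. Next I'll grasp it square to the screw.

```bash
python3 -m inch '[[[-12,-24.5,0,8,100],[-12,-24.5,40,10.4,100],[-12,-24.5,80,10.4,100],[-12,-24.5,120,10.4,100],[-12,-24.5,160,10.4,100],[-12,-24.5,185,10.4,100],[-12,-24.5,197,10.4,100],[-12,-24.5,202,10.4,100],[-12,-24.5,202,10.4,100],[-12,-24.5,202,10.4,100]]]' 60
python3 -m inch '[[[0,0,0,0,70],[0,0,0,0,60],[0,0,0,0,50],[0,0,0,0,0],[0,0,0,0,0],[0,0,0,0,0],[0,0,0,0,0],[0,0,0,0,0]]]' 60;  python3 - <<'E'
from h import *
print(shift([.5085,.1815,-.002],np.radians(-54.8)))
E
```

```text
time: 9.0
ee_pos: [0.5097, 0.1817, -0.0005]
tcp_rot: [2.995, 0.948, 0.004]
wrist_force: [0.5, -0.2, 0.8]
gripper_width: 0.0853
grasp_force: 0.0
time: 9.8
ee_pos: [0.509, 0.1816, -0.0006]
tcp_rot: [2.995, 0.948, 0.002]
wrist_force: [-0.6, 0.2, 5.8]
gripper_width: 0.0442
grasp_force: 61.3
[[-0.5, -0.2, 1.4], 'tcp', [0.509, 0.1816, -0.0006], 'yawy', np.float64(-0.958), 'tool z', [0.001, 0.0, -1.0], 'turn', np.float64(-0.1), 'q6', np.float64(1.09)]
```

```bash
python3 -m inch '[[[0,0,-20,0,0],[0,0,-60,0,0],[0,0,-110,0,0],[0,0,-160,0,0],[0,0,-205,0,0],[-28,38,-230,5,0],[-57,76,-250,10,0],[-86,114,-250,15,0],[-115,152,-250,19.7,0],[-140,188,-250,19.7,0]]]' 60
python3 -m inch '[[[-2,11,0,0,0],[-2,11,0,0,0],[-2,11,0,0,0],[-2,11,0,0,0],[-2,11,0,0,0]]]' 60
python3 - <<'E'
from h import *
from scipy.optimize import least_squares
print(shift([.5023,-.0654,.25],np.radians(-74.5)))
s=r.sense();Rm=R.from_rotvec(s["tcp_rot"]).as_matrix()
im,d,W,K,T,c=cloud("wrist"); np.savez("/tmp/w3",im=im,W=W,K=K,T=T)
L=(W-s["ee_pos"])@Rm*1000   # tool frame
hsv=cv2.cvtColor(im,cv2.COLOR_RGB2HSV)
n=(np.abs(L[...,0])<30)&(np.abs(L[...,1])<30)&(L[...,2]>-60)&(L[...,2]<15)
print("toolz hist",np.histogram(L[n][:,2],bins=np.arange(-60,16,5)))
m=(np.hypot(W[...,0]-.517,W[...,1]+.062)<.03)&(W[...,2]>.08)&(W[...,2]<.134)
q=W[m][:,:2]*1000;th=np.degrees(np.arctan2(q[:,1]+61.5,q[:,0]-517));rr=np.hypot(q[:,0]-517,q[:,1]+61.5)
for a in range(-180,180,15):
    k=(th>=a)&(th<a+15)
    if k.sum()>2: print(a+7.5,k.sum(),np.median(rr[k]).round(1))
save("w3",im)
E
```

```text
time: 10.8
ee_pos: [0.5011, -0.0547, 0.2486]
tcp_rot: [3.113, 0.419, -0.0]
wrist_force: [0.4, 0.9, -2.0]
gripper_width: 0.0444
grasp_force: 61.9
time: 11.3
ee_pos: [0.5029, -0.0623, 0.2482]
tcp_rot: [-3.112, -0.425, 0.001]
wrist_force: [-0.6, 0.3, -1.2]
gripper_width: 0.0444
grasp_force: 62.0
[[-1.4, 2.8, -1.8], 'tcp', [0.5029, -0.0623, 0.2482], 'yawy', np.float64(-1.299), 'tool z', [-0.001, 0.0, -1.0], 'turn', np.float64(0.0), 'q6', np.float64(0.96)]
toolz hist (array([ 686,  566,  481,  352, 1149,  581, 5445, 2105, 1665, 1240,  999,
        511,    3,    0,    0]), array([-60, -55, -50, -45, -40, -35, -30, -25, -20, -15, -10,  -5,   0,
         5,  10,  15]))
-52.5 13 13.1
-37.5 48 12.3
-22.5 53 10.2
-7.5 40 8.7
7.5 39 8.0
22.5 25 7.9
37.5 39 8.5
52.5 56 9.9
67.5 35 11.7
82.5 13 11.7
```

View pics/w3.png

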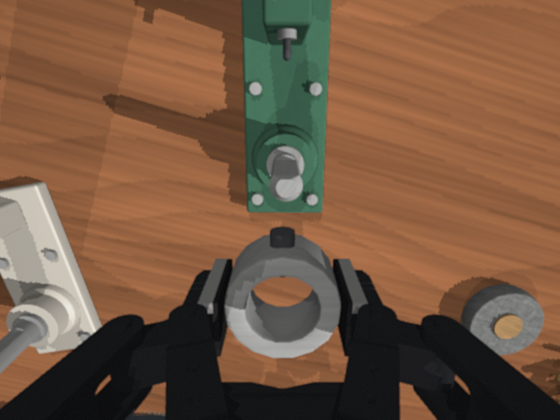

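The view shows the collar held at (283,305) with the screw at (282,237), aimed at the key tip (288,52). The spindle is at (287,185) with its flat facing the key. I'll compute the relative offset from this same picture.

```bash
cat > m.py <<'E'
from h import *
from scipy.optimize import least_squares
def rel(f,ee,rot):
    z=np.load(f);W=z["W"];im=z["im"];Rm=R.from_rotvec(rot).as_matrix()
    L=(W-ee)@Rm*1000
    t=(np.abs(L[...,1])<21.5)&(np.abs(L[...,0])<28)&(L[...,2]<-24)&(L[...,2]>-33)
    P=L[t];zt=np.median(P[:,2]);top=P[np.abs(P[:,2]-zt)<2.0]
    A=np.c_[top[:,:2],np.ones(len(top))];pl=np.linalg.lstsq(A,top[:,2],rcond=None)[0]
    rr=np.hypot(top[:,0],top[:,1])
    # collar outer rim: extreme of the face at each angle (not behind pads)
    c=top[:,:2].mean(0)
    for _ in range(4):
        th=np.degrees(np.arctan2(*(top[:,:2]-c).T[::-1]));e=np.hypot(*(top[:,:2]-c).T)
        o=[];i=[]
        for a in range(-180,180,6):
            k=(th>=a)&(th<a+6)
            if k.sum()>4: o.append(top[k][e[k].argmax()]);i.append(top[k][e[k].argmin()])
        o=np.array(o)[:,:2];i=np.array(i)[:,:2]
        f=lambda p:np.r_[np.hypot(*(o-p[:2]).T)-p[2],np.hypot(*(i-p[:2]).T)-p[3]]
        s=least_squares(f,[*c,23,14.5],loss="soft_l1");c=s.x[:2]
    print("collar c",s.x.round(2),"top z",zt,"tilt",pl[:2].round(3),len(top))
    e=np.hypot(L[...,0]-c[0],L[...,1]-c[1]);k=(e>25)&(e<29)&(L[...,2]>zt+5)&(L[...,2]<zt+20)&(L[...,0]>15)&(np.abs(L[...,1])<10)
    if k.sum(): Q=L[k];print("screw ang deg (tool, from +x)",np.degrees(np.arctan2((Q[:,1].max()+Q[:,1].min())/2-c[1],27)).round(1),Q[:,1].min(),Q[:,1].max())
    w=(np.hypot(W[...,0]-.517,W[...,1]+.0615)<.022)&(W[...,2]>.08)&(W[...,2]<.134)
    q=L[w][:,:2];g=W[w][:,:2]*1000;a=np.degrees(np.arctan2(g[:,1]+61.5,g[:,0]-517))
    F=q[(a>-20)&(a<50)];C=q[(a>66)|(a<-37)]
    vx,vy,x0,y0=cv2.fitLine(F.astype(np.float32),cv2.DIST_HUBER,0,.01,.01).ravel()
    n=np.array([-vy,vx]); n*=np.sign(n[0]); dF=n@[x0,y0]
    # axis: 8 mm behind the flat; lateral from round points
    tt=np.array([-n[1],n[0]])
    s=least_squares(lambda p:np.hypot(*(C-(n*(dF-8)+tt*p[0])).T)-12.5,[tt@F.mean(0)],loss="soft_l1")
    ax=n*(dF-8)+tt*s.x[0]
    print("flat ang deg",np.degrees(np.arctan2(n[1],n[0])).round(1),"axis tool",ax.round(2),"edges mid",(tt@F.T).min(),(tt@F.T).max(),"res",np.abs(s.fun).mean(),len(C))
    print("move tool mm to centre:",(ax-c).round(2), "axis world",(ee*1000+Rm[:,:2]@ax).round(1))
E
python3 - <<'E'
from m import *
s=r.sense(); rel("/tmp/w3.npz",np.array(s["ee_pos"]),s["tcp_rot"])
c=np.array(eyes.get_calibration("wrist")["pose"]);print(np.abs(c-np.load("/tmp/w3.npz")["T"]).max(),s["ee_pos"])
E
```

```text
collar c [-0.17  0.87 22.67 14.33] top z -25.7461954674066 tilt [0.001 0.002] 5625
screw ang deg (tool, from +x) -0.0 -3.9098103773253077 5.636886796567154
flat ang deg -0.4 axis tool [13.65  3.6 ] edges mid -2.541485804449663 8.670116164120733 res 0.07031885141266907 53
move tool mm to centre: [13.81  2.73] axis world [517.2 -62.3 248.2]
0.00021406439562745043 [ 0.50303874 -0.06248193  0.24823199]
```

```bash
python3 -m inch '[[[5,2.6,0,0,0],[13.8,2.6,0,0,0],[13.8,2.6,30,0,0],[13.8,2.6,60,0,0],[13.8,2.6,85,0,0],[13.8,2.6,95,0,0],[13.8,2.6,95,0,0],[13.8,2.6,95,0,0],[13.8,2.6,95,0,0],[13.8,2.6,95,0,0]]]' 60
python3 - <<'E'
from h import *
t=np.array([.50304,-.06248,.2482]);y=-1.299
ex=np.array([-np.sin(y),np.cos(y),0]);ey=np.array([np.cos(y),np.sin(y),0])
print(shift(t+ex*.0138+ey*.0026-[0,0,.095],np.radians(-74.5)),r.sense()["wrist_force"])
im,d,W,K,T,c=cloud("wrist");save("w4",cv2.resize(im[120:400,130:430],(600,560)))
E
```

```text
time: 12.35
ee_pos: [0.5181, -0.0631, 0.1545]
tcp_rot: [3.112, 0.421, 0.004]
wrist_force: [-0.3, -0.2, -1.9]
gripper_width: 0.044
grasp_force: 62.0
[[-0.6, -2.0, 1.3], 'tcp', [0.5181, -0.0631, 0.1545], 'yawy', np.float64(-1.302), 'tool z', [0.003, -0.001, -1.0], 'turn', np.float64(-0.1), 'q6', np.float64(0.97)] [-0.28330825 -0.18998848 -1.87338748]
```

View pics/w4.png

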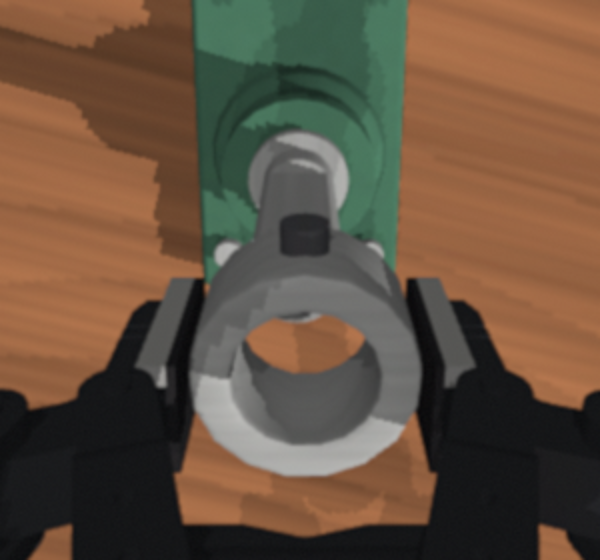

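The spindle shaft (297,220) sits slightly left of the collar's centre (305,375), which matches the 2 mm error the robot's own reading shows. I'll correct it and start down.

```bash
python3 -m inch '[[[-0.6,-2,0,0,0],[-0.6,-2,0,0,0],[-0.6,-2,0,0,0],[-0.6,-2,0,0,0]]]' 60
python3 - <<'E'
from h import *
t=np.array([.50304,-.06248,.2482]);y=-1.299
ex=np.array([-np.sin(y),np.cos(y),0]);ey=np.array([np.cos(y),np.sin(y),0])
print((t+ex*.0138+ey*.0026).round(4),shift(t+ex*.0138+ey*.0026-[0,0,.095],np.radians(-74.5)))
E
```

```text
time: 12.8
ee_pos: [0.5161, -0.061, 0.1534]
tcp_rot: [3.113, 0.421, 0.0]
wrist_force: [0.2, -0.2, -2.0]
gripper_width: 0.0444
grasp_force: 62.0
[ 0.517  -0.0613  0.2482] [[0.9, 0.5, 0.2], 'tcp', [0.5161, -0.061, 0.1534], 'yawy', np.float64(-1.302), 'tool z', [0.0, -0.0, -1.0], 'turn', np.float64(-0.1), 'q6', np.float64(0.97)]
```

```bash
python3 -m inch '[[[0.7,0.3,4,0,0],[0.7,0.3,8,0,0],[0.7,0.3,12,0,0],[0.7,0.3,15,0,0],[0.7,0.3,18,0,0],[0.7,0.3,20,0,0],[0.7,0.3,20,0,0]]]' 60
```

```text
time: 13.5
ee_pos: [0.5166, -0.0611, 0.133]
tcp_rot: [-3.113, -0.421, 0.001]
wrist_force: [-0.2, -0.2, -1.3]
gripper_width: 0.0448
grasp_force: 62.0
```

```bash
python3 -m inch '[[[0,0,3,0,0],[0,0,6,0,0],[0,0,9,0,0],[0,0,12,0,0],[0,0,15,0,0],[0,0,15,0,0]]]' 60
```

```text
time: 14.1
ee_pos: [0.5165, -0.061, 0.1178]
tcp_rot: [-3.113, -0.421, 0.001]
wrist_force: [0.1, -0.1, -1.8]
gripper_width: 0.0445
grasp_force: 62.0
```

The nose is past the taper with no contact. I'll continue down to key height (TCP z about 0.092), then press away from the key (tool -x).

```bash
python3 -m inch '[[[0,0,5,0,0],[0,0,10,0,0],[0,0,15,0,0],[0,0,20,0,0],[0,0,24,0,0],[0,0,26,0,0],[0,0,26,0,0],[0,0,26,0,0]]]' 60 && python3 -m inch '[[[-1,0,0,0,0],[-1.5,0,0,0,0],[-2,0,0,0,0],[-2,0,0,0,0],[-2,0,0,0,0]]]' 60
```

```text
time: 14.9
ee_pos: [0.5169, -0.0611, 0.0923]
tcp_rot: [3.113, 0.421, 0.0]
wrist_force: [0.1, 0.1, -2.3]
gripper_width: 0.0446
grasp_force: 62.0
time: 15.4
ee_pos: [0.5159, -0.0616, 0.0926]
tcp_rot: [3.113, 0.421, 0.003]
wrist_force: [2.7, 1.6, -2.3]
gripper_width: 0.0444
grasp_force: 62.0
```

```bash
python3 -m inch '[[[-1,0,0,0,0],[-2,0,0,0,0],[-2,0,0,0,0],[-2,0,0,0,0],[-2,0,0,0,0],[-2,0,0,0,0],[-2,0,0,0,0],[-2,0,0,0,0]]]' 60
python3 - <<'E'
from h import *
print(shift([.5159,-.0616,.0918],np.radians(-74.7)),r.sense()["wrist_force"],r.sense()["qd"].round(3) if hasattr(r.sense()["qd"],'round') else r.sense()["qd"])
im,d,W,K,T,c=cloud("wrist"); np.savez("/tmp/w5",im=im,W=W,K=K,T=T);save("w5",cv2.resize(im[60:400,130:430],(528,598)))
s=r.sense();L=(W-s["ee_pos"])@R.from_rotvec(s["tcp_rot"]).as_matrix()*1000
# collar top face tilt & key tip height/line
t=(np.hypot(L[...,0],L[...,1]-.9)>15)&(np.hypot(L[...,0],L[...,1]-.9)<22)&(np.abs(L[...,1])<20)&(np.abs(L[...,2]+25.7)<3)
P=L[t];print("top",len(P),np.linalg.lstsq(np.c_[P[:,:2],np.ones(len(P))],P[:,2],rcond=None)[0].round(3), "world z",np.median(W[t][:,2]))
k=(L[...,0]>80)&(L[...,0]<105)&(np.abs(L[...,1])<8)&(W[...,2]>.095)&(W[...,2]<.118);P=L[k];print("key",len(P),np.median(P,0).round(1),P[:,0].min() if len(P) else 0,W[k][:,2].max()if len(P) else 0)
E
```

```text
time: 16.2
ee_pos: [0.5158, -0.0618, 0.0927]
tcp_rot: [3.113, 0.419, 0.01]
wrist_force: [6.7, 6.2, -5.2]
gripper_width: 0.0444
grasp_force: 61.9
[[0.1, -0.2, 0.9], 'tcp', [0.5158, -0.0618, 0.0927], 'yawy', np.float64(-1.303), 'tool z', [0.006, 0.0, -1.0], 'turn', np.float64(0.0), 'q6', np.float64(0.96)] [ 6.74303979  6.19131731 -5.24618116] [-0.001  0.001  0.    -0.001  0.     0.001]
top 3374 [ 9.0000e-03  1.0000e-03 -2.5829e+01] world z 0.1185003452460107
key 899 [ 98.4   1.1 -13.7] 90.20153701342544 0.11305514292771303
```

View pics/w5.png

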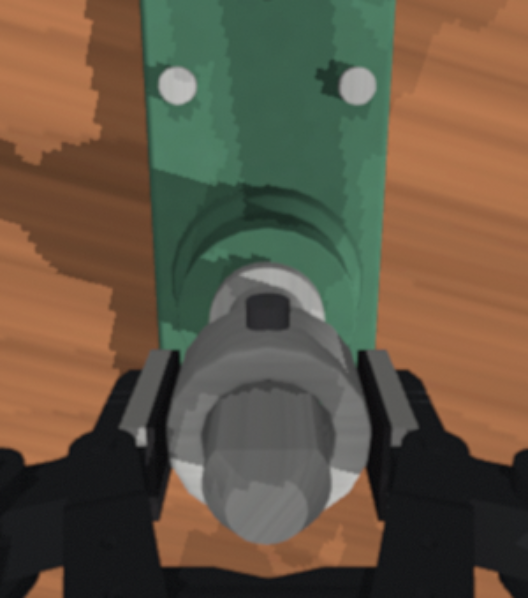

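The collar sits on the spindle: the screw at (268,311) points straight up towards the key and the flat is flush behind it. The nose is at about 105.5 mm, the collar is level and the push is about 9 N. I'm handing in.

```bash
python3 -c "
from bench import r,ticket
print(ticket.sign_off())"
```

```text
the job is handed in; nothing more can be done
None
```

I've handed the job in, but the sign-off returned no verdict. At hand-in the flat faced the key, and the gripper (62 N grip) held the collar level on the spindle, screw in line with the key at about 105.5 mm and pressed on the flat with about 9 N; time used was about 16 s of 72, and I saw no contact with the wheel, dish or handle.

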